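# Fit and tighten the band clamp on the vacuum pump's inlet stub

### The job

The strainer is already pushed into the slotted white inlet stub of the vacuum pump. Slide the steel worm-drive band clamp over the stub's barb, its screw upright and above the black rest, until the whole band sits between the barb and the flange. Then turn the orange thumb key clockwise, about half a turn, until the band is snug, and let go, leaving the other things on the bench where they are.

Things in the scene. Friction and masses are not known exactly. Their poses are not given: they have to be found in the camera images.
- clamp: loose steel worm-drive hose clamp, 0.12 kg, standing upright on its band on the bench. Origin: centre of the round band, 24 mm above the bench at the start; x: axis of the band (it slides over the stub along x), y: from the screw towards the band's centre, z: up, parallel to the screw. Band 16 mm wide along x; fully open 47 mm outside, 43.6 mm inside diameter
- screw_foot (a point): centre of the round lower end of the clamp's screw, 13.6 mm thick; it lies 30.5 mm along -y and 23.8 mm below the clamp's origin. Above it the steel screw housing, 18 x 13 x 24 mm along the clamp's x, y, z, centred level with the origin. As the clamp is tightened a strip of band tail comes out below the housing; it touches nothing
- key_grip (a point): middle of the orange thumb key, on the screw's axis, 30.5 mm along -y and 35 mm above the clamp's origin. A flat paddle 26 mm long along this point's x, 8.5 mm thick along its y, 23 mm high (23.5 to 46.5 mm above the clamp's origin); pinch it from above, by its flat sides to carry, by those or its ends to turn. Finger tips 26 mm above the clamp's origin pass over band, stub and block
- screw (a joint): turn of the key against the clamp, rad: 0 fully open, growing clockwise seen from above; at 0 the key's flat sides face the clamp's y. Each rad takes 2.6 mm off the band's diameter. Starts at 0 to 0.45; the band grips the stub from about 3.2 and is snug from 3.35 (past 3.7 it springs back to 3.7 when let go). Takes 0.08 N m loose, 0.11 at 3.4, 0.2 at 4.0; stays where left; needs two or three grasps
- stub: white slotted inlet stub, level, on the front of the fixed vacuum pump. Origin: on the stub's axis, 72 mm above the bench, at the middle of the band's seat; x: along the axis into the pump, z: up, -y: to the side where the screw belongs. The seat is a cylinder of 35.6 mm diameter from x = -11 to +11 mm; at x = 11 mm a flange of 52 mm diameter ends it; turning the key clockwise swings the loose band against this flange, which stops it
- barb (a point): middle of the barb's ridge, on the stub's axis 12 mm in front of the seat's middle. The ridge, 38.6 mm in diameter, is 2 mm wide; in front of it the barb tapers to 33 mm over 8.5 mm, then comes the rim of the steel strainer, 30 mm, which ends 27 mm in front of the seat's middle
- rest_top (a point): level top of the small black rest on the pump, under the place of the clamp's screw, 25 mm below the stub's axis and 30.5 mm to its -y side. The top is 27 mm long along the stub and 16 mm wide; a cheek 9 mm high stands along its outer edge, 11 mm from this point. It holds up the screw's lower end so that the open clamp cannot swing down round the stub when let go
- pump: fixed vacuum pump; origin on the bench below the stub's origin, axes as the stub's. An aluminium block, 88 mm wide, from x = 17 mm, 94 mm high; then a blue motor housing, 142 mm wide, from x = 81 to 203 mm, 121 mm high, with a round gauge on it up to 181 mm at x = 130 to 150 mm
- beaker_100: glass beaker, 55 mm wide, 71 mm high; bystander; origin under its centre
- sample_jar_0: white sample jar with red cap, 59 mm wide, 68 mm high; bystander; origin under its centre
- lab_timer: small white timer, 62 x 66 x 19 mm; bystander; origin under its centre
- marker_black: black marker pen, 135 mm long, lying; bystander; origin under its centre

How it is judged:
On the way:
1. the open band has been slid over the barb and sits between barb and flange, its key not yet turned (x of clamp in the frame of stub between -0.0045 and 0.0045 m and distance between clamp and stub below 0.009 m and angle between the x axis of clamp and the x axis of stub, either way round below 0.3 rad and value of joint screw below 1 rad), for 0.2 s.
At the end, for the whole second after the job is handed in: The band sits wholly between barb and flange (centre within 4.5 mm of the middle of the seat along the stub and square to it within 0.12 rad), its screw upright within 0.3 rad, tightened so that it presses on the stub with more than 10 N in all, its screw past 3.1 rad, at rest (x of clamp in the frame of stub between -0.0045 and 0.0045 m and distance between clamp and stub below 0.006 m and angle between the x axis of clamp and the x axis of stub, either way round below 0.12 rad and angle between clamp's own z axis and vertical below 0.3 rad and value of joint screw above 3.1 rad and contact force between clamp and stub above 10 N and linear speed of clamp below 0.01 m/s); the robot touches nothing.
It fails at once if the small beaker is pushed more than 25 mm (distance of beaker_100 from where it was at the start of the episode above 0.025 m).
It fails at once if the red-capped jar is pushed more than 25 mm (distance of sample_jar_0 from where it was at the start of the episode above 0.025 m).
It fails at once if the timer is pushed more than 25 mm (distance of lab_timer from where it was at the start of the episode above 0.025 m).
It fails at once if the black marker is pushed more than 25 mm (distance of marker_black from where it was at the start of the episode above 0.025 m).
It also fails if it takes over 64 s, if anything falls off the work surface, if the arm or the gripper's body presses on something with over 40 N, if the wrist force passes 120 N, or if a joint passes its speed limit or range.

### The arm

A 6-joint arm with a two-finger parallel gripper is mounted at the origin on a cart in front of the work surface, level with it; the furniture and walls round the work are solid. World frame = base frame: x ahead of the robot, y to its left, z up, the work surface at z = 0. Lengths are in m, angles in rad, forces in N, time in s.
With the tool pointing down it reaches from about 0.35 to 0.775 m from the base axis. Payload 7.3 kg.
Tool frame: the origin (TCP) lies on the centre line of the jaws, within the pads' length; the fingertips stand 8 mm ahead of it and the grasp point (between the pads) lies 11 mm behind it; z points along the fingers, y is the line along which they close (so a half turn about z gives the same grasp; the last joint's range is limited). The gripper opens to 92 mm and grips with 3 to 60 N. Pads are 19 mm wide; open, the fingers measure 130 mm over their backs; the gripper's body (75 mm by 190 mm) begins 47 mm behind the grasp point.
Start: joints at [1.119, 0.342, 1.524, -0, 1.275, -0.146], TCP at [0.158, 0.501, 0.202] pointing down, gripper open.
Joint ranges: [-2.53, 2.53], [-0.77, 2.02], [0.04, 2.7], [-1, 4.14], [0.28, 2.66], [-3.11, 3.11]. Speed limits (rad/s): [2.57, 2.57, 3.14, 3.14, 3.14, 3.14].

### API

Orientations are given as [roll, pitch, yaw] about the fixed x, y, z axes, in that order (R = Rz(yaw) Ry(pitch) Rx(roll)).
In Python, from station import env gives the robot as it stands.
- The arm moves only by the tool send_rows, never from a script. Its argument "series" is a list of rows, each a list of 5 numbers: the opening, from 0 (shut) to 1 (fully open), then the shift along the world's x, y, z in cm, then the turn about the world's z in degrees. A call has 1 to 5 rows; each row is the pose to reach, as a shift and turn from the pose commanded when the call began; what a row does not reach only later rows make up. A row lasts 1/12 s, in which the tool goes at most 41.7 mm and 7.16 degrees, less where a joint would pass 70% of its speed; a pose out of reach is approached as far as the arm can. A call with a gripper value outside its range is refused whole. The fingers move at their own pace and stop on an object; "grip_force" is the grip in N (left out, the last holds). Time passes only in rows, so rows that repeat a pose let the fingers close. It gives the time, the measured TCP pose, the force, the opening and the grip force at its end, in the units of the state.
- env.read_state(): the state, without advancing time (a new reading comes with each control period).
- env.capture(name): name is "scene" or "top"; returns (picture, depth): 480x640x3 uint8, red, green, blue; 480x640 float32, m along the optical axis (not along the pixel's ray), 0 where there is no reading.
- env.get_calibration(name): a dict with "fovy" (degrees; the focal length in pixels is half the picture's height over the tangent of half this angle, whatever the lens; pixels are square), "cx", "cy" (the principal point, pixels), "k1" (the pictures are not rectified: a ray, as slopes to the right and down, at radius r is drawn at 1 + k1 r^2 times it, then the intrinsics apply), "R" (3x3) and "t" (3): a world point X has camera coordinates R X + t. Camera axes: x right, y down, z forward; pixel columns grow to the right and rows downward; lengths in m; the calibration is good to about 2 mm. A picture is of the moment at which its call begins. get_calibration takes no time and is no camera call.
- env.finish_job(): hands the job in; it is judged then, once.
Trained networks look in the newest picture that a camera, given by its name, has taken for a name from the list of things; names that differ only in an ending like _2 or _b are one class to them, and where a whole thing is asked for, a point or a joint stands for the part that bears it (a point fixed in the world has none). Each returns a list of dicts, best first, with "p" (0 to 1); they miss things now and then, are a little off and sometimes report something else, mostly with a low value. They report only what shows in the picture. A call takes as long as a camera call.
- env.find_in(thing, camera): "location" ([x, y, z] in m, in the coordinates of the camera as it stood for that picture, good to about 4 mm: the middle of the surface that is visible of it).
- env.place_of(thing, camera): "location" ([x, y, z] in m, in the coordinates of the camera as it stood for that picture, good to about 4 mm: a listed point, or the origin of a listed thing).
The state is a dict: "clock": time; "joints": joint angles; "qvel": joint speeds; "joint_torque": joint torques, N m; "eef_pos": TCP position; "orientation": TCP orientation; "ft_force": force on the tool from outside, world axes, zero at the start; "torque": the same for the moment, N m; "finger_gap": finger opening in m; "finger_force": force on a finger pad.
Only numpy, scipy, OpenCV 4.12 (cv2) and the standard library are available. Lean on these libraries where they do the work, as an engineer would, in place of code of your own. Each camera call takes 0.05 s, during which the arm holds its last target. There are 200 camera calls.

## Working session

There is one attempt and no reset: what is moved stays moved. The work goes in short steps, Python scripts to look and compute and a tool call to move; the robot and the scene stay as the last step left them, time stands still between calls to the robot, and variables do not carry over. Pictures are saved under pics/ and viewed, at most 10 in all, crops included, and the job is handed in when it is done.

Besides the shell and the picture viewer there is one more tool, called after ">>>" by a JSON object that holds its "fn" and its "kwargs", one argument or row to a line. send_rows: Moves the arm, as the interface text tells. Its arguments: {"type":"object","properties":{"series":{"type":"array"},"grip_force":{"type":"number"}},"required":["series"]}

```bash
ls; mkdir -p pics; cat > h.py <<'E'
import numpy as np, cv2
from station import env
def cap(cam,name=None):
    p,d=env.capture(cam)
    if name: cv2.imwrite('pics/'+name,p[:,:,::-1])
    return p,d
def w(cam,loc):
    c=env.get_calibration(cam); return np.array(c['R']).T@(np.array(loc)-np.array(c['t']))
def place(t,cam,f=env.place_of):
    return [(round(r['p'],2),w(cam,r['location']).round(4).tolist()) for r in f(t,cam)[:2]]
def px(cam,X):
    c=env.get_calibration(cam); q=np.array(c['R'])@np.array(X)+np.array(c['t']); s=q[:2]/q[2]; s=s*(1+c['k1']*(s@s))
    f=240/np.tan(np.radians(c['fovy'])/2); return s*f+[c['cx'],c['cy']]
def cloud(cam,d):
    c=env.get_calibration(cam); f=240/np.tan(np.radians(c['fovy'])/2)
    v,u=np.mgrid[0:480,0:640]; a=np.stack([(u-c['cx'])/f,(v-c['cy'])/f],-1); s=a.copy()
    for _ in range(8): s=a/(1+c['k1']*(s**2).sum(-1,keepdims=True))
    P=np.concatenate([s,np.ones(s.shape[:2]+(1,))],-1)*d[...,None]
    return (P-np.array(c['t']))@np.array(c['R'])
E
python3 - <<'E'
from h import *
for cam in('scene','top'):
    p,d=cap(cam,cam+'0.png'); np.save(cam+'0.npy',d)
    for t in 'clamp screw_foot key_grip stub barb rest_top pump beaker_100 sample_jar_0 lab_timer marker_black'.split(): print(cam,t,place(t,cam))
print(env.read_state())
E
```

```text
pics
scene clamp [(0.6, [0.4586, -0.2591, 0.0248])]
scene screw_foot [(0.86, [0.4471, -0.2843, 0.0005]), (0.75, [0.5978, 0.2794, 0.0024])]
scene key_grip [(0.4, [0.4534, -0.28, 0.0582])]
scene stub [(0.52, [0.6003, -0.0395, 0.0699])]
scene barb [(0.78, [0.5905, -0.0387, 0.0704])]
scene rest_top [(0.67, [0.5983, -0.0707, 0.0476])]
scene pump [(0.97, [0.6001, -0.0394, 0.0036]), (0.56, [0.449, -0.2806, 0.0577])]
scene beaker_100 [(0.87, [0.6567, -0.3737, 0.002])]
scene sample_jar_0 [(0.85, [0.6007, 0.2784, 0.001])]
scene lab_timer []
scene marker_black [(0.75, [0.405, -0.4923, -0.0007])]
top clamp [(0.54, [0.4619, -0.2545, 0.0237])]
top screw_foot [(0.53, [0.4472, -0.2858, -0.0013])]
top key_grip [(0.55, [0.447, -0.283, 0.0623])]
top stub [(0.62, [0.6068, -0.0405, 0.0748])]
top barb [(0.63, [0.5889, -0.0375, 0.0721])]
top rest_top [(0.97, [0.5985, -0.0684, 0.0518]), (0.58, [0.4461, -0.2818, 0.059])]
top pump [(0.94, [0.6015, -0.039, 0.0033])]
top beaker_100 [(0.89, [0.6468, -0.3718, 0.0022])]
top sample_jar_0 [(0.9, [0.6056, 0.2824, 0.0015])]
top lab_timer [(0.91, [0.5789, -0.4184, -0.0011])]
top marker_black [(0.8, [0.4039, -0.4951, 0.0025])]
{'clock': 1.2, 'joints': array([ 1.11898284e+00,  3.42020384e-01,  1.52409308e+00, -1.37947447e-05,
        1.27536980e+00, -1.46013087e-01]), 'qvel': array([-0.00086448,  0.00036148,  0.00013956, -0.00114299,  0.00111873,
       -0.00034887]), 'joint_torque': array([-1.14705813e-05, -4.31131983e+01, -2.44490325e+01,  7.17026484e-02,
        4.78874892e-02, -2.61802313e-07]), 'eef_pos': array([0.15805929, 0.50067731, 0.20173234]), 'orientation': array([3.14148634e+00, 2.89734695e-05, 2.83579627e+00]), 'ft_force': array([-1.19695763, -0.80420468, -0.92839985]), 'torque': array([-0.03716815,  0.04001983, -0.00482191]), 'finger_force': 0.0, 'finger_gap': 0.0917581981780647}
```

View pics/scene0.png

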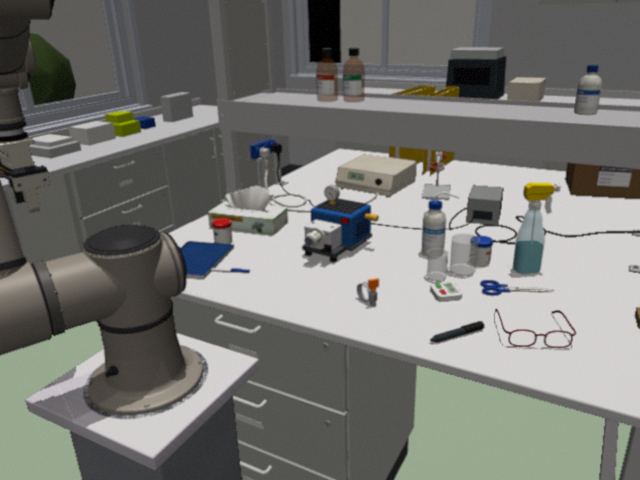

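View pics/top0.png

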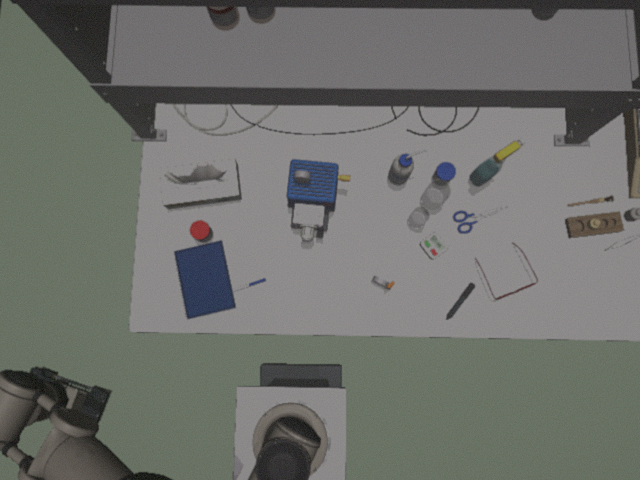

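```bash
python3 - <<'E'
from h import *
def seg(name,m,P):
    Q=P[m]; 
    if len(Q)<5: print(name,len(Q));return
    xy=Q[:,:2].astype(np.float32); (c,s,a)=cv2.minAreaRect(xy); _,_,vt=np.linalg.svd(xy-xy.mean(0),full_matrices=False)
    print(name,len(Q),'mean',Q.mean(0).round(4),'rect',np.round(c,4),np.round(s,4),round(a,1),'pca deg',np.degrees(np.arctan2(vt[0,1],vt[0,0])).round(1),'z',Q[:,2].min().round(4),Q[:,2].max().round(4))
for cam in('top','scene'):
    p=cv2.imread(f'pics/{cam}0.png'); d=np.load(cam+'0.npy'); P=cloud(cam,d); ok=d>0
    near=(np.hypot(P[...,0]-.458,P[...,1]+.265)<.06)&ok
    hsv=cv2.cvtColor(p,cv2.COLOR_BGR2HSV).astype(int); org=(hsv[...,1]>140)&(hsv[...,0]>3)&(hsv[...,0]<22)
    seg(cam+' key',near&org&(P[...,2]>.045),P)
    seg(cam+' keytop',near&(P[...,2]>.064),P)
    seg(cam+' band',near&~org&(P[...,2]>.038)&(P[...,2]<.052),P)
    st=ok&(abs(P[...,1]+.039)<.03)&(P[...,0]>.57)&(P[...,0]<.615)&(P[...,2]>.085)
    seg(cam+' stubtop',st,P)
    bl=ok&(P[...,2]>.089)&(P[...,2]<.098)&(abs(P[...,1]+.04)<.06)&(P[...,0]>.60)&(P[...,0]<.71)
    seg(cam+' block',bl,P)
E
```

```text
top key 13 mean [ 0.4472 -0.2793  0.0709] rect [ 0.4471 -0.2794] [0.0055 0.0162] 34.2 pca deg 130.1 z 0.0662 0.0777
top keytop 27 mean [ 0.448  -0.2811  0.0707] rect [ 0.448  -0.2812] [0.008  0.0241] 37.4 pca deg 129.7 z 0.0655 0.0777
top band 67 mean [ 0.4616 -0.2551  0.0447] rect [ 0.4587 -0.263 ] [0.0571 0.0155] 65.7 pca deg 64.8 z 0.0382 0.0518
top stubtop 140 mean [ 0.5973 -0.0405  0.0904] rect [ 0.5927 -0.0427] [0.0437 0.0493] 0.2 pca deg 165.9 z 0.085 0.1023
top block 553 mean [ 0.6452 -0.041   0.0938] rect [ 0.6425 -0.031 ] [0.1082 0.0823] 84.2 pca deg -101.0 z 0.089 0.098
scene key 84 mean [ 0.4438 -0.2839  0.0602] rect [ 0.4441 -0.2846] [0.0141 0.0207] 33.6 pca deg 133.5 z 0.0451 0.0716
scene keytop 37 mean [ 0.4443 -0.2837  0.0684] rect [ 0.4442 -0.2836] [0.0156 0.0241] 32.3 pca deg 126.6 z 0.0645 0.0716
scene band 57 mean [ 0.4529 -0.2685  0.0446] rect [ 0.4535 -0.2673] [0.0541 0.0236] 68.2 pca deg 66.3 z 0.038 0.052
scene stubtop 94 mean [ 0.6004 -0.0453  0.0896] rect [ 0.5941 -0.04  ] [0.0485 0.0419] 85.6 pca deg 164.4 z 0.0852 0.0975
scene block 388 mean [ 0.6481 -0.046   0.0936] rect [ 0.6469 -0.0368] [0.1174 0.0814] 82.8 pca deg -116.5 z 0.089 0.098
```

The pictures show the clamp at top (383,283) and scene (368,290), with its orange key towards the robot's right. The pump is at top (313,195) with its stub at (307,232) facing the robot. The networks agree with this, so I'm starting the approach.

>>> {"fn": "send_rows", "kwargs": {
  "series": [
    [1,3,-3,0,0],
    [1,6,-6,0,-5],
    [1,9,-9,0,-10],
    [1,11,-12.5,0,-14],
    [1,13,-16,0,-18]
  ],
  "grip_force": 40
}}

```text
clock: 1.62
eef_pos: [0.289, 0.3392, 0.2017]
orientation: [3.141, 0.0, 2.518]
ft_force: [1.2, -0.4, 0.9]
finger_gap: 0.0917
finger_force: 0.0
```

>>> {"fn": "send_rows", "kwargs": {
  "series": [
    [1,2,-3.5,0,-3],
    [1,4,-7,0,-6],
    [1,6,-10.5,0,-9],
    [1,8,-14,0,-12],
    [1,9.5,-17.5,0,-14]
  ]
}}

```text
clock: 2.03
eef_pos: [0.3843, 0.1638, 0.202]
orientation: [3.14, 0.001, 2.274]
ft_force: [0.3, 0.5, -0.1]
finger_gap: 0.0921
finger_force: 0.0
```

>>> {"fn": "send_rows", "kwargs": {
  "series": [
    [1,1,-4,0,0],
    [1,2,-8,0,0],
    [1,3,-12,0,0],
    [1,4,-16,0,0],
    [1,4.5,-20,0,0]
  ]
}}

```text
clock: 2.45
eef_pos: [0.4287, -0.0366, 0.202]
orientation: [3.141, 0.001, 2.277]
ft_force: [0.4, 0.1, 0.8]
finger_gap: 0.0916
finger_force: 0.0
```

```bash
python3 - <<'E'
from h import *
for cam in('top','scene'):
    d=np.load(cam+'0.npy'); P=cloud(cam,d); ok=d>0
    for n,z,x0,x1 in(('motor',.121,.66,.84),('block',.094,.61,.69)):
        m=ok&(abs(P[...,2]-z)<.006)&(P[...,0]>x0)&(P[...,0]<x1)&(abs(P[...,1]+.04)<.11)
        xy=P[m][:,:2].astype(np.float32); c,s,a=cv2.minAreaRect(xy); print(cam,n,m.sum(),np.round(c,4),np.round(s,4),round(a,1), xy.mean(0))
    m=ok&(P[...,2]>.114)&(P[...,2]<.127)&(abs(P[...,1]+.04)<.11)&(P[...,0]<.84)&(P[...,0]>.65)
    X=P[m]; 
    fr=[]
    for y in np.arange(-.095,.02,.006):
        q=X[abs(X[:,1]-y)<.004]
        if len(q)>3: fr.append((y,np.percentile(q[:,0],2)))
    fr=np.array(fr); k=np.polyfit(fr[:,0],fr[:,1],1); print('front edge slope deg',np.degrees(np.arctan(k[0])),np.polyval(k,-.04), fr.round(3)[::3].tolist())
s=env.read_state();print(s['eef_pos'],s['orientation'],s['joints'],s['clock'])
E
```

```text
top motor 1540 [ 0.7393 -0.0518] [0.1413 0.1224] 85.4 [ 0.7362322  -0.05540001]
top block 633 [ 0.6464 -0.0437] [0.1319 0.0732] 84.8 [ 0.6464181  -0.04135412]
front edge slope deg 5.722189562077392 0.6828861791839034 [[-0.095, 0.675], [-0.077, 0.68], [-0.059, 0.682], [-0.041, 0.684], [-0.023, 0.682], [-0.005, 0.688], [0.013, 0.688]]
scene motor 680 [ 0.7319 -0.056 ] [0.1409 0.1219] 85.1 [ 0.72431767 -0.06455717]
scene block 438 [ 0.6498 -0.0527] [0.1404 0.078 ] 89.6 [ 0.65322554 -0.05088875]
front edge slope deg 4.681616106421175 0.6816445072544423 [[-0.095, 0.676], [-0.077, 0.678], [-0.059, 0.68], [-0.041, 0.683], [-0.023, 0.681], [-0.005, 0.686], [0.013, 0.685]]
[ 0.42867112 -0.03657059  0.20200626] [3.14070498e+00 9.77241251e-04 2.27710389e+00] [-2.63778228e-01  1.66557646e-01  1.76354652e+00  1.92272721e-04
  1.21018060e+00 -9.70153956e-01] 2.45
```

>>> {"fn": "send_rows", "kwargs": {
  "series": [
    [1,0.4,-4,0,0],
    [1,0.8,-8,0,0],
    [1,1.2,-12,0,0],
    [1,1.6,-16,0,0],
    [1,1.8,-20,-1,0]
  ]
}}

```text
clock: 2.87
eef_pos: [0.4469, -0.2372, 0.1933]
orientation: [3.14, 0.004, 2.277]
ft_force: [0.6, -0.3, 0.1]
finger_gap: 0.0918
finger_force: 0.0
```

>>> {"fn": "send_rows", "kwargs": {
  "series": [
    [1,0,-3.5,-3,0],
    [1,0,-4.5,-6,0],
    [1,0,-4.5,-9,0],
    [1,0,-4.5,-10,0],
    [1,0,-4.5,-10,0]
  ]
}}

```text
clock: 3.28
eef_pos: [0.4445, -0.2781, 0.0893]
orientation: [-3.141, -0.006, 2.277]
ft_force: [0.7, 0.9, 1.0]
finger_gap: 0.092
finger_force: 0.0
```

```bash
python3 - <<'E'
from h import *
s=env.read_state();print(s['eef_pos'],s['orientation'],s['clock'])
p,d=cap('scene'); P=cloud('scene',d)
print(place('key_grip','scene'),px('scene',s['eef_pos']))
u,v=px('scene',[.447,-.28,.06]).astype(int)
cv2.imwrite('pics/c1.png',cv2.resize(p[v-60:v+40,u-65:u+65,::-1],None,fx=6,fy=6,interpolation=cv2.INTER_CUBIC)); print(u,v)
E
```

```text
[ 0.44449223 -0.27811212  0.08933414] [-3.14082334 -0.0059307   2.27693536] 3.2833
[] [370.83800581 271.76976583]
371 282
```

View pics/c1.png

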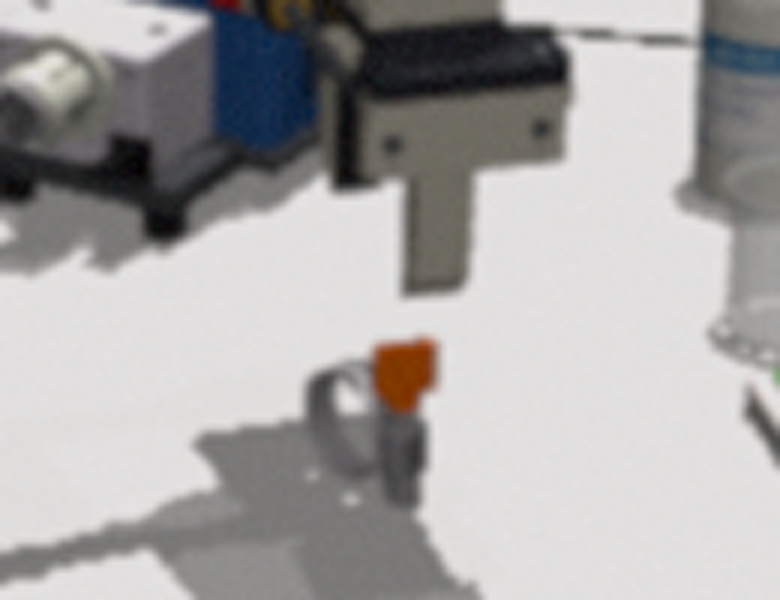

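```bash
python3 - <<'E'
from h import *
s=env.read_state();e=s['eef_pos'];print(e)
u0,v0=371-65,282-60
for n,o in(('near',-.052),('far',.052)):
    X=e+np.array([np.cos(.706)*o,np.sin(.706)*o,-.008]); print(n,((px('scene',X)-[u0,v0])*6).round())
for X in([.4465,-.282,.0705],[.4465,-.282,.0475],[.447,-.283,.0475],[.444,-.284,.0475]): print(X,((px('scene',X)-[u0,v0])*6).round())
for cam in('scene','top'):
    if cam=='top': p,d=cap('top')
    else: p,d=env.capture('scene')
    P=cloud(cam,d)
    hsv=cv2.cvtColor(p,cv2.COLOR_RGB2HSV).astype(int); m=(hsv[...,1]>140)&(hsv[...,0]>3)&(hsv[...,0]<22)&(np.hypot(P[...,0]-.447,P[...,1]+.282)<.03)
    v,u=np.nonzero(m); print(cam,m.sum(), u.mean() if m.any() else 0, v.mean() if m.any() else 0,px(cam,[.4465,-.282,.06]),px(cam,[.4465,-.282,.0705]))
E
```

```text
[ 0.44669157 -0.27926935  0.09283315]
near [435. 368.]
far [356. 251.]
[0.4465, -0.282, 0.0705] [400. 342.]
[0.4465, -0.282, 0.0475] [399. 395.]
[0.447, -0.283, 0.0475] [402. 395.]
[0.444, -0.284, 0.0475] [401. 398.]
scene 83 372.87951807228916 283.9156626506024 [372.59833742 283.02812596] [372.64763545 279.01176543]
top 0 0 0 [390.35342103 285.43147681] [390.8430912  285.10341331]
```

```bash
python3 - <<'E'
from h import *
c=env.get_calibration('scene'); print('cam',-np.array(c['R']).T@np.array(c['t']))
p,d=env.capture('scene'); P=cloud('scene',d)
for cy,cx in((180,437),(220,437),(270,437),(285,437),(120,437),(120,345),(60,437)):
    v,u=int(222+cy/6),int(306+cx/6); print((cx,cy),P[v,u].round(3),d[v,u])
e=env.read_state()['eef_pos']; print(e)
cv2.imwrite('pics/c2.png',cv2.resize(p[200:330,300:440,::-1],None,fx=4,fy=4,interpolation=cv2.INTER_CUBIC))
E
```

```text
cam [-0.60980393 -0.73387787  0.66152449]
(437, 180) [ 0.391 -0.318  0.169] 1.183332
(437, 220) [ 0.394 -0.317  0.154] 1.1923066
(437, 270) [ 0.395 -0.316  0.131] 1.202869
(437, 285) [ 0.407 -0.311  0.12 ] 1.2185637
(437, 120) [ 0.371 -0.325  0.202] 1.1513683
(345, 120) [ 0.476 -0.244  0.145] 1.2948258
(437, 60) [ 0.365 -0.327  0.227] 1.135831
[ 0.44725902 -0.27963752  0.09383603]
```

View pics/c2.png

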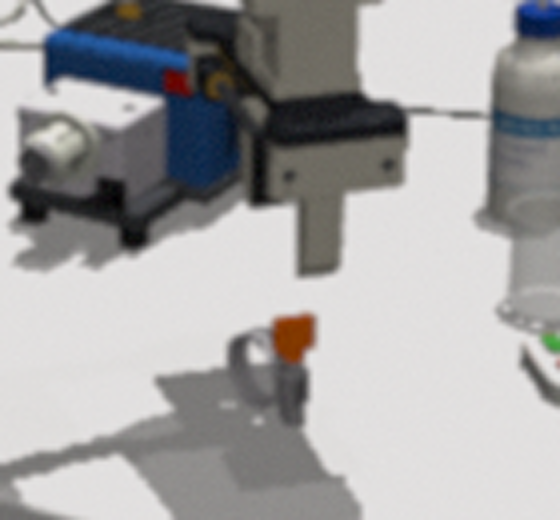

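>>> {"fn": "send_rows", "kwargs": {
  "series": [
    [1,0,-0.2,-1,0],
    [1,0,-0.2,-1.8,0],
    [1,0,-0.2,-1.8,0]
  ]
}}

```text
clock: 3.78
eef_pos: [0.4453, -0.2806, 0.0723]
orientation: [-3.141, -0.002, 2.277]
ft_force: [-0.3, -0.0, -0.1]
finger_gap: 0.0917
finger_force: 0.0
```

```bash
python3 - <<'E'
from h import *
p,d=env.capture('scene'); P=cloud('scene',d); s=env.read_state(); e=s['eef_pos']; print(e,s['joints'])
L=np.array([np.cos(.706),np.sin(.706)]); N=np.array([-L[1],L[0]])
q=P-e; a=q[...,:2]@L; b=q[...,:2]@N
m=(abs(b)<.012)&(a<-.03)&(a>-.075)&(q[...,2]>-.06)&(q[...,2]<.1)&(d>0)
v,u=np.nonzero(m)
for r in sorted(set(v)): k=v==r; print(r,k.sum(),u[k].min(),u[k].max(),'a',a[m][k].mean().round(4),'z',P[m][k][:,2].mean().round(4))
E
```

```text
[ 0.44545662 -0.28077007  0.07280033] [-7.08062134e-01  4.85811326e-01  1.69174232e+00  1.02396456e-04
  9.66089278e-01 -1.41467240e+00]
258 1 386 386 a -0.0625 z 0.1513
259 10 377 386 a -0.0658 z 0.1518
260 11 375 386 a -0.0634 z 0.1486
261 12 375 386 a -0.0622 z 0.1455
262 12 375 386 a -0.0632 z 0.1436
263 11 375 385 a -0.0627 z 0.1411
264 11 375 385 a -0.0637 z 0.1392
265 11 375 385 a -0.0624 z 0.1362
266 11 375 385 a -0.0625 z 0.1338
267 11 375 385 a -0.0633 z 0.1318
268 11 375 385 a -0.0627 z 0.129
269 11 375 385 a -0.0636 z 0.1271
270 11 375 385 a -0.0619 z 0.1237
271 12 374 385 a -0.0605 z 0.1207
272 12 374 385 a -0.0602 z 0.1181
273 12 374 385 a -0.0603 z 0.1157
274 11 374 385 a -0.0597 z 0.1131
275 12 374 385 a -0.061 z 0.1112
276 10 374 384 a -0.0582 z 0.1075
277 10 374 383 a -0.0527 z 0.1021
278 5 375 379 a -0.0506 z 0.0989
```

>>> {"fn": "send_rows", "kwargs": {
  "series": [
    [1,0.1,-0.1,-0.7,0],
    [1,0.1,-0.1,-1.3,0],
    [0.4,0.1,-0.1,-1.3,0],
    [0.3,0.1,-0.1,-1.3,0],
    [0.3,0.1,-0.1,-1.3,0]
  ]
}}

```text
clock: 4.25
eef_pos: [0.4471, -0.2824, 0.0607]
orientation: [3.142, -0.0, 2.277]
ft_force: [0.0, 0.3, 0.2]
finger_gap: 0.0764
finger_force: 0.0
```

```bash
python3 - <<'E'
from h import *
p,d=env.capture('scene'); s=env.read_state(); print(s['eef_pos'],s['finger_gap'],s['ft_force'])
cv2.imwrite('pics/c3.png',cv2.resize(p[220:320,310:440,::-1],None,fx=6,fy=6,interpolation=cv2.INTER_CUBIC))
E
```

```text
[ 0.44713933 -0.28245009  0.06084098] 0.07256241544120373 [-0.52895339  0.22638466  0.29749114]
```

View pics/c3.png

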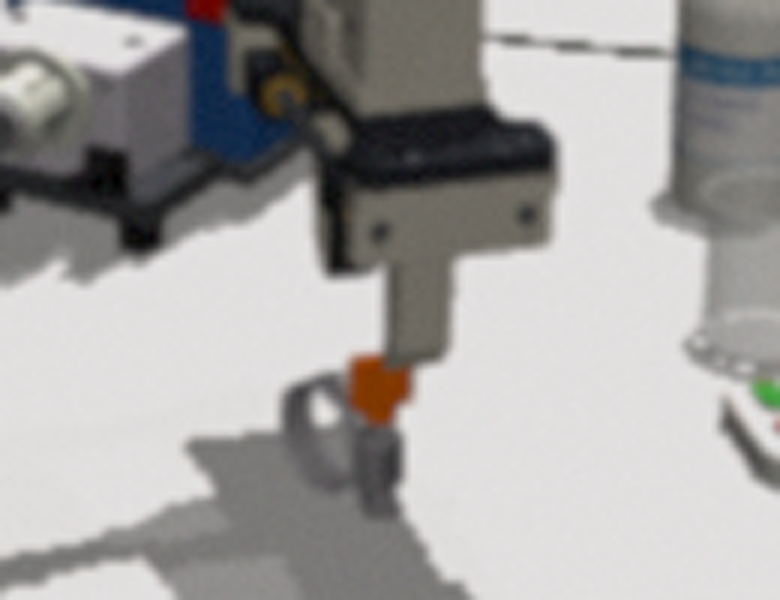

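>>> {"fn": "send_rows", "kwargs": {
  "series": [
    [0.25,0,0,0,0],
    [0.25,0,0,0,0],
    [0.25,0,0,0,0],
    [0.25,0,0,0,0],
    [0.25,0,0,0,0]
  ]
}}

```text
clock: 4.72
eef_pos: [0.4471, -0.2823, 0.0608]
orientation: [3.141, 0.0, 2.277]
ft_force: [1.0, -1.3, 0.1]
finger_gap: 0.0391
finger_force: 0.0
```

```bash
python3 - <<'E'
from h import *
p,d=env.capture('scene'); P=cloud('scene',d); s=env.read_state(); e=s['eef_pos']; print(e,s['finger_gap'],s['ft_force'])
L=np.array([np.cos(.706),np.sin(.706)]); N=np.array([-L[1],L[0]])
q=P-e; a=q[...,:2]@L; b=q[...,:2]@N
m=(abs(b)<.012)&(a<-.015)&(a>-.055)&(q[...,2]>-.04)&(q[...,2]<.1)&(d>0)
v,u=np.nonzero(m)
for r in sorted(set(v)): k=v==r; print(r,k.sum(),'a',a[m][k].mean().round(4),'z',P[m][k][:,2].mean().round(4))
E
```

```text
[ 0.44704612 -0.28235719  0.06081365] 0.03475492095632075 [-0.52515917 -0.63095621  0.29117201]
264 8 a -0.0386 z 0.1266
265 12 a -0.0365 z 0.1236
266 11 a -0.0357 z 0.1209
267 11 a -0.036 z 0.1186
268 11 a -0.0353 z 0.1157
269 11 a -0.0342 z 0.1127
270 11 a -0.0353 z 0.1107
271 11 a -0.0357 z 0.1085
272 11 a -0.0344 z 0.1052
273 11 a -0.0351 z 0.1031
274 11 a -0.0338 z 0.0999
275 11 a -0.033 z 0.097
276 9 a -0.0291 z 0.0927
277 7 a -0.0241 z 0.0878
```

>>> {"fn": "send_rows", "kwargs": {
  "series": [
    [0.0,0,0,0,0],
    [0.0,0,0,0,0],
    [0.0,0,0,0,0],
    [0.0,0,0,0,0],
    [0.0,0,0,0,0]
  ],
  "grip_force": 15
}}

```text
clock: 5.18
eef_pos: [0.447, -0.2823, 0.0607]
orientation: [3.142, 0.0, 2.277]
ft_force: [-1.0, -0.3, 0.4]
finger_gap: 0.0024
finger_force: 0.0
```

```bash
python3 - <<'E'
from h import *
p,d=env.capture('scene'); s=env.read_state(); print(s['eef_pos'],s['finger_gap'],s['finger_force'],s['ft_force'])
cv2.imwrite('pics/c4.png',cv2.resize(p[240:310,330:420,::-1],None,fx=8,fy=8,interpolation=cv2.INTER_CUBIC))
E
```

```text
[ 0.44702502 -0.28232087  0.06073069] 0.0012519332605799235 0.0 [-0.19560568  0.03616     0.16598007]
```

View pics/c4.png

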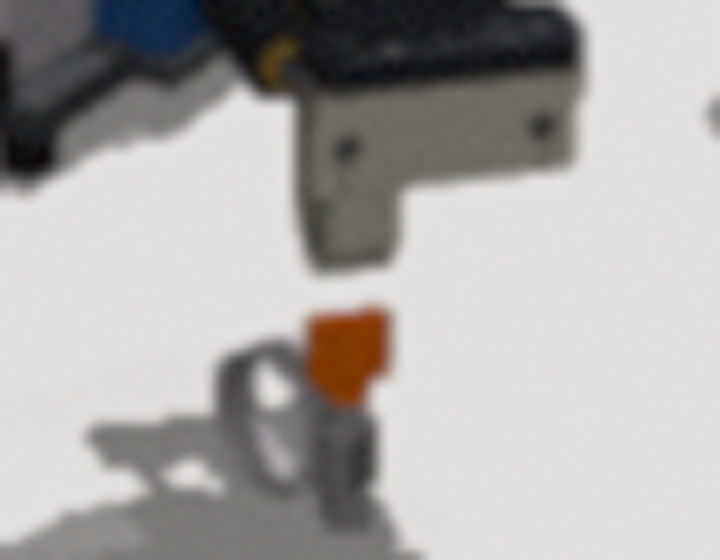

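The fingers shut in the air. The picture shows the fingertips at about z 0.094, so they sit roughly 42 mm higher than the reported TCP implies. I'll reopen and go 42 mm lower.

>>> {"fn": "send_rows", "kwargs": {
  "series": [
    [0.5,0,0,0,0],
    [0.5,0,0,0,0],
    [0.5,0,0,0,0],
    [0.5,0,0,0,0],
    [0.5,0,0,0,0]
  ]
}}

```text
clock: 5.65
eef_pos: [0.447, -0.2823, 0.0607]
orientation: [3.142, -0.0, 2.277]
ft_force: [0.5, -0.4, -0.1]
finger_gap: 0.0299
finger_force: 0.0
```

>>> {"fn": "send_rows", "kwargs": {
  "series": [
    [0.5,0,0,-1,0],
    [0.5,0,0,-2,0],
    [0.5,0,0,-3,0],
    [0.5,0,0,-3.6,0],
    [0.5,0,0,-3.6,0]
  ]
}}

```text
clock: 6.07
eef_pos: [0.446, -0.2815, 0.0227]
orientation: [-3.141, -0.004, 2.277]
ft_force: [0.4, -0.0, -0.7]
finger_gap: 0.046
finger_force: 0.0
```

```bash
python3 - <<'E'
from h import *
p,d=env.capture('scene'); P=cloud('scene',d); s=env.read_state(); e=s['eef_pos']; print(e,s['finger_gap'],s['ft_force'])
L=np.array([np.cos(.706),np.sin(.706)]); N=np.array([-L[1],L[0]])
q=P-e; a=q[...,:2]@L; b=q[...,:2]@N
m=(abs(b)<.012)&(a<-.015)&(a>-.065)&(P[...,2]>.03)&(P[...,2]<.09)&(d>0)
v,u=np.nonzero(m)
for r in sorted(set(v)): k=v==r; print(r,k.sum(),u[k].min(),u[k].max(),'a',a[m][k].mean().round(4),'z',P[m][k][:,2].mean().round(4))
cv2.imwrite('pics/c5.png',cv2.resize(p[240:310,330:420,::-1],None,fx=8,fy=8,interpolation=cv2.INTER_CUBIC))
E
```

```text
[ 0.44642892 -0.28185047  0.02354596] 0.04604106469705931 [ 1.50211689 -0.12343948  0.03139039]
280 7 376 382 a -0.0411 z 0.0882
281 10 373 382 a -0.0408 z 0.0859
282 11 372 382 a -0.0401 z 0.0832
283 11 372 382 a -0.0389 z 0.08
284 11 372 382 a -0.0394 z 0.0777
285 11 372 382 a -0.0396 z 0.0753
286 11 372 382 a -0.0391 z 0.0725
287 11 372 382 a -0.0386 z 0.0697
288 11 372 382 a -0.038 z 0.0667
289 11 372 382 a -0.0378 z 0.0641
290 11 372 382 a -0.0389 z 0.0621
291 10 372 381 a -0.0359 z 0.058
292 9 372 380 a -0.0299 z 0.0522
293 4 372 375 a -0.025 z 0.0476
```

View pics/c5.png

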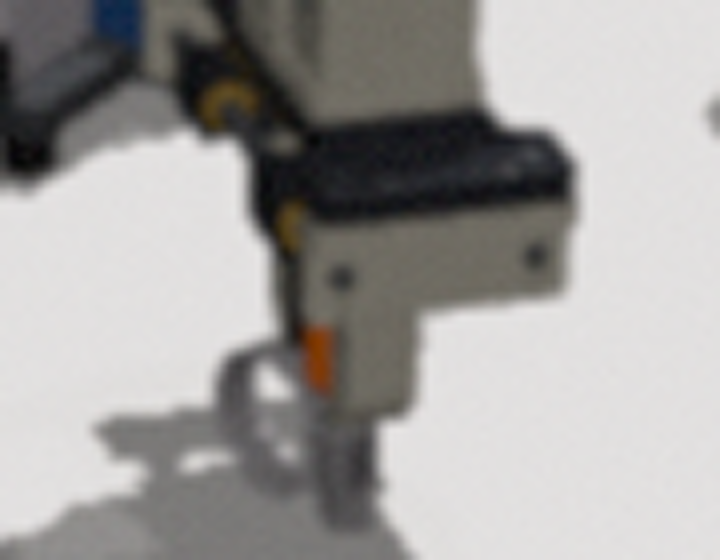

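The finger now straddles the key, with its tip at about z 0.059. I'll go 6 mm lower and close.

>>> {"fn": "send_rows", "kwargs": {
  "series": [
    [0.5,0,0,-0.6,0],
    [0.3,0,0,-0.6,0],
    [0,0,0,-0.6,0],
    [0,0,0,-0.6,0],
    [0,0,0,-0.6,0]
  ],
  "grip_force": 40
}}

```text
clock: 6.53
eef_pos: [0.4509, -0.2826, 0.0221]
orientation: [3.137, 0.007, 2.277]
ft_force: [-0.6, 1.6, 10.2]
finger_gap: 0.024
finger_force: 4.9
```

>>> {"fn": "send_rows", "kwargs": {
  "series": [
    [0,0,0,0,0],
    [0,0,0,0,0],
    [0,0,0,0,0],
    [0,0,0,0,0]
  ]
}}

```text
clock: 6.87
eef_pos: [0.4483, -0.2836, 0.02]
orientation: [3.141, 0.004, 2.277]
ft_force: [0.3, -1.8, 7.3]
finger_gap: 0.0112
finger_force: 40.0
```

```bash
python3 - <<'E'
from h import *
p,d=env.capture('scene'); s=env.read_state(); print(s['eef_pos'],s['finger_gap'],s['ft_force'],s['torque'])
for t in('clamp','screw_foot','key_grip'): print(t,place(t,'scene'))
cv2.imwrite('pics/c6.png',cv2.resize(p[240:310,330:420,::-1],None,fx=8,fy=8,interpolation=cv2.INTER_CUBIC))
E
```

```text
[ 0.44831328 -0.28363309  0.02003118] 0.01098146189481384 [-0.05594643 -1.36411448  8.65562065] [-0.15104106 -0.0492625   0.0148503 ]
clamp [(0.57, [0.4587, -0.2572, 0.0196])]
screw_foot [(0.66, [0.6006, -0.0414, 0.0025]), (0.58, [0.4466, -0.2851, 0.0028])]
key_grip [(0.22, [0.5989, 0.279, 0.0019])]
```

View pics/c6.png

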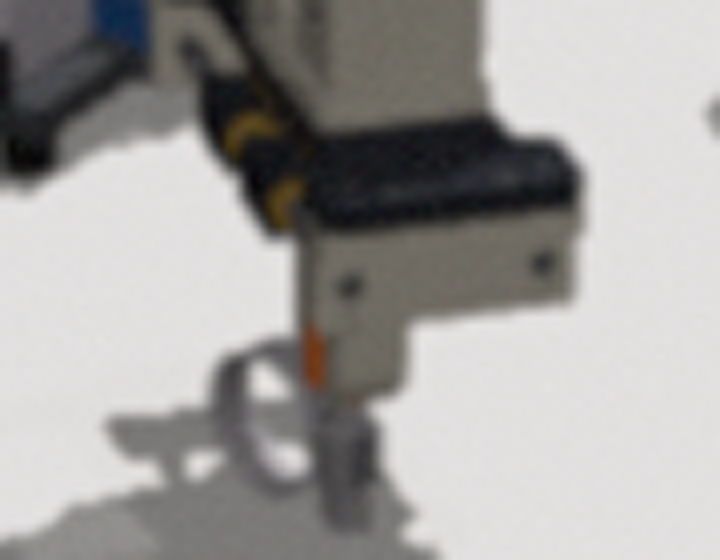

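>>> {"fn": "send_rows", "kwargs": {
  "series": [
    [0,0,0,0.5,0],
    [0,0,0,1.5,0],
    [0,0,0,3,0],
    [0,0,0,5,0],
    [0,0,0,5,0]
  ]
}}

```text
clock: 7.48
eef_pos: [0.4486, -0.2836, 0.0722]
orientation: [3.141, 0.005, 2.277]
ft_force: [-0.0, -0.7, -0.8]
finger_gap: 0.0109
finger_force: 40.0
```

```bash
python3 - <<'E'
from h import *
for cam in ('scene','top'):
    p,d=cap(cam,f'lift_{cam}.png'); P=cloud(cam,d); np.save(f'lift_{cam}.npy',d)
    for t in('clamp','screw_foot','key_grip'): print(cam,t,place(t,cam))
s=env.read_state(); print(s['eef_pos'],s['finger_gap'],s['ft_force'],s['torque'])
p=cv2.imread('pics/lift_scene.png')
cv2.imwrite('pics/c7.png',cv2.resize(p[215:295,325:425],None,fx=7,fy=7,interpolation=cv2.INTER_CUBIC))
E
```

```text
scene clamp [(0.72, [0.4562, -0.2591, 0.073])]
scene screw_foot [(0.86, [0.4475, -0.2852, 0.0523])]
scene key_grip [(0.37, [0.4506, -0.2815, 0.1081])]
top clamp []
top screw_foot []
top key_grip []
[ 0.44661456 -0.28195858  0.06791891] 0.011087208363030027 [ 0.43397048  0.21479217 -0.76598211] [-0.05376109  0.02664729 -0.0030022 ]
```

View pics/c7.png

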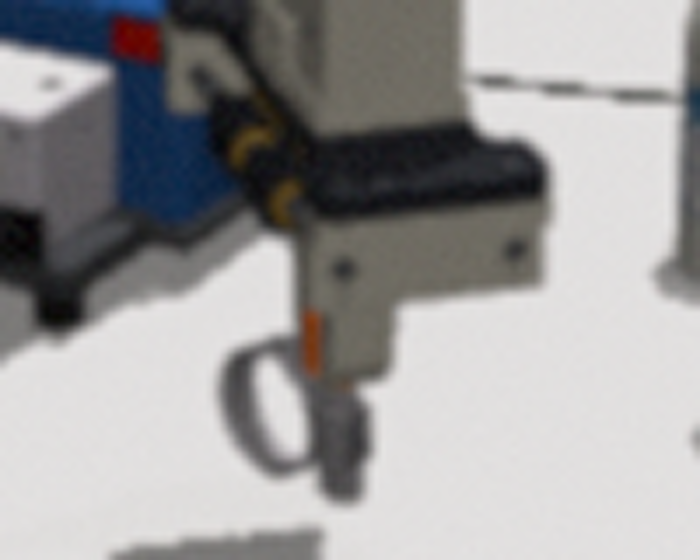

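Lifted: the clamp hangs upright in the grip. Now I'll measure its yaw and centre against the TCP.

```bash
python3 - <<'E'
from h import *
def pca(Q):
    xy=Q[:,:2]; _,s,vt=np.linalg.svd(xy-xy.mean(0),full_matrices=False); return np.degrees(np.arctan2(vt[0,1],vt[0,0]))%180
for f,z0,ctr in(('scene0',.024,(.458,-.265)),('lift_scene',.0735,(.458,-.265))):
    d=np.load(f+'.npy'); P=cloud('scene',d)
    p=cv2.imread(f'pics/{f}.png')
    zz=P[...,2]-z0
    m=(d>0)&(np.hypot(P[...,0]-ctr[0],P[...,1]-ctr[1])<.05)&(abs(zz)<.0225)&(zz>-.021)
    Q=P[m]; k=pca(Q); c,s,a=cv2.minAreaRect(Q[:,:2].astype(np.float32))
    # points on band only: beyond housing
    L=np.array([np.cos(np.radians(66)),np.sin(np.radians(66))]); t=(Q[:,:2]-[.4465,-.283])@L
    B=Q[t>.012]; print(f,len(Q),'pca',k.round(1),'rect',np.round(c,4),np.round(s,4),round(a,1),'band',len(B),pca(B).round(1),B.mean(0).round(4),'t range',np.percentile(t,[1,50,99]).round(4))
    # robust plane-ish: RANSAC line via fitLine Huber
    l=cv2.fitLine(Q[:,:2].astype(np.float32),cv2.DIST_HUBER,0,1e-4,1e-4).ravel(); print('huber',np.degrees(np.arctan2(l[1],l[0]))%180,l[2:])
E
```

```text
scene0 255 pca 60.1 rect [ 0.4541 -0.2603] [0.0772 0.0403] 49.4 band 123 53.3 [ 0.4648 -0.2464  0.022 ] t range [-0.009   0.0104  0.054 ]
huber 60.1153 [ 0.4538104  -0.26589516]
lift_scene 268 pca 63.2 rect [ 0.4565 -0.2632] [0.0657 0.021 ] 65.3 band 128 58.4 [ 0.4636 -0.247   0.0696] t range [-0.0097  0.01    0.0542]
huber 61.838 [ 0.45349455 -0.265921  ]
```

>>> {"fn": "send_rows", "kwargs": {
  "series": [
    [0,1,3,0.5,4],
    [0,3,6.5,1,8],
    [0,5,10,1,12],
    [0,6.5,13.5,1,16],
    [0,8,17,1,20]
  ]
}}

```text
clock: 8.3
eef_pos: [0.5275, -0.1107, 0.0784]
orientation: [3.142, -0.0, 2.629]
ft_force: [0.4, 0.1, -0.5]
finger_gap: 0.0111
finger_force: 40.0
```

>>> {"fn": "send_rows", "kwargs": {
  "series": [
    [0,0.3,3,-0.5,0],
    [0,0.3,4.6,-1,0],
    [0,0.3,4.6,-1,0],
    [0,0.3,4.6,-1,0],
    [0,0.3,4.6,-1,0]
  ]
}}

```text
clock: 8.72
eef_pos: [0.5301, -0.067, 0.0686]
orientation: [-3.141, 0.0, 2.626]
ft_force: [0.6, -0.2, -0.5]
finger_gap: 0.0112
finger_force: 40.0
```

```bash
cat > rel.py <<'E'
from h import *
import sys
tag=sys.argv[1]
s=env.read_state(); e=s['eef_pos']; print('e',e,s['orientation'],s['finger_gap'],s['ft_force'],s['clock'])
for cam in('scene','top'):
    p,d=cap(cam,f'{tag}_{cam}.png'); P=cloud(cam,d); np.save(f'{tag}_{cam}.npy',d)
    for t in('clamp','screw_foot','stub','barb','rest_top'): print(cam,t,place(t,cam))
    if cam=='scene':
        # clamp cloud
        c0=e+[.0025,.0295,.0045]
        q=P-c0
        m=(d>0)&(abs(q[...,2])<.022)&(abs(q[...,0])<.02)&(q[...,1]>-.045)&(q[...,1]<.035)
        Q=P[m].astype(np.float32); c,sz,a=cv2.minAreaRect(Q[:,:2]); print('clamp rect',len(Q),np.round(c,4),np.round(sz,4),round(a,1), 'expect centre', (e+[.0025*.77,.0295-.007,0])[:2].round(4))
        print('clamp z range',Q[:,2].min(),Q[:,2].max())
E
python3 rel.py pre
```

```text
e [ 0.53008446 -0.06702903  0.06864742] [-3.14133259e+00  7.23928716e-05  2.62626374e+00] 0.011203755472607418 [ 0.59921534 -0.17074481 -0.47324476] 8.7167
scene clamp [(0.5, [0.5281, -0.0377, 0.0678]), (0.41, [0.5996, -0.0405, 0.0038])]
scene screw_foot [(0.82, [0.528, -0.0712, 0.0489]), (0.56, [0.5989, -0.0407, 0.0719])]
scene stub [(0.43, [0.6013, -0.0395, 0.0686])]
scene barb [(0.71, [0.5861, -0.0444, 0.0705])]
scene rest_top [(0.7, [0.601, -0.0719, 0.046])]Traceback (most recent call last):
  File "rel.py", line 13, in <module>
    Q=P[m].astype(np.float32); c,sz,a=cv2.minAreaRect(Q[:,:2]); print('clamp rect',len(Q),np.round(c,4),np.round(sz,4),round(a,1), 'expect centre', (e+[.0025*.77,.0295-.007,0])[:2].round(4))
                                      ~~~~~~~~~~~~~~~^^^^^^^^^
cv2.error: OpenCV(4.12.0) /io/opencv/modules/imgproc/src/convhull.cpp:143: error: (-215:Assertion failed) total >= 0 && (depth == CV_32F || depth == CV_32S) in function 'convexHull'
```

```bash
sed -i 's/cv2.minAreaRect(Q\[:,:2\])/cv2.minAreaRect(np.ascontiguousarray(Q[:,:2]))/' rel.py
python3 - <<'E'
from h import *
d=np.load('pre_scene.npy'); P=cloud('scene',d); e=np.array([.5301,-.067,.0686]); p=cv2.imread('pics/pre_scene.png')
q=P-(e+[.0025,.0295,.0045])
m=(d>0)&(abs(q[...,2])<.022)&(abs(q[...,0])<.02)&(q[...,1]>-.045)&(q[...,1]<.035)
Q=np.ascontiguousarray(P[m].astype(np.float32)); c,sz,a=cv2.minAreaRect(np.ascontiguousarray(Q[:,:2])); print(len(Q),np.round(c,4),np.round(sz,4),a,Q.min(0),Q.max(0))
# stub front in the original scene: strainer rim/stub points
for f in('scene0','pre_scene'):
    d=np.load(f+'.npy'); P=cloud('scene',d)
    ax=np.array([.9965,-.0837]); r=P[...,:2]-[.6,-.0397]; t=r@ax; l=r@np.array([.0837,.9965])
    m=(d>0)&(t>-.035)&(t<.012)&(abs(l)<.03)&(P[...,2]>.045)&(P[...,2]<.105)
    print(f,m.sum())
    for a0,b0 in((-.03,-.022),(-.022,-.012),(-.012,-.004),(-.004,.006),(.006,.013)):
        k=m&(t>a0)&(t<b0); 
        if k.sum()>5: print(a0,k.sum(),'l',np.percentile(l[k],[3,97]).round(4),'z',np.percentile(P[...,2][k],[3,97]).round(4))
    v,u=np.nonzero(m)
u,v=px('scene',[.57,-.05,.075]).astype(int); print(u,v)
cv2.imwrite('pics/pre_crop.png',cv2.resize(p[v-40:v+40,u-50:u+50],None,fx=8,fy=7.5,interpolation=cv2.INTER_CUBIC))
# expected projections of clamp model & stub
for n,X in(('stub axis tip',[.6-.027*.9965,-.0397+.027*.0837,.072]),('flange ctr',[.611,-.0406,.072])): print(n,px('scene',X))
E
```

```text
200 [ 0.5291 -0.0444] [0.068  0.0224] 81.77051544189453 [ 0.5183005  -0.07841236  0.05122167] [ 0.5445812  -0.01066355  0.094996  ]
scene0 264
-0.03 74 l [-0.0178  0.0102] z [0.0594 0.0863]
-0.022 47 l [-0.021   0.0066] z [0.0598 0.0908]
-0.012 26 l [-0.024   0.0022] z [0.0596 0.0901]
-0.004 32 l [-0.0226  0.0024] z [0.0614 0.0898]
0.006 72 l [-0.0266  0.0116] z [0.0496 0.0971]
pre_scene 97
-0.022 14 l [-0.0217 -0.0105] z [0.0562 0.0729]
-0.012 8 l [-0.0202 -0.018 ] z [0.065  0.0795]
-0.004 23 l [-0.0272 -0.0128] z [0.0459 0.0865]
0.006 47 l [-0.0289 -0.0051] z [0.0482 0.0917]
311 241
stub axis tip [308.09034348 241.23026688]
flange ctr [315.8793687  236.48704636]
```

>>> {"fn": "send_rows", "kwargs": {
  "series": [
    [0,0,0.3,0.05,2],
    [0,0.8,0.2,0.05,2],
    [0,1.8,0.1,0.05,2],
    [0,2.8,0.0,0.05,2],
    [0,3.8,-0.05,0.05,2]
  ]
}}

```text
clock: 9.43
eef_pos: [0.5692, -0.0674, 0.0694]
orientation: [3.141, 0.001, 2.66]
ft_force: [0.2, 0.1, -1.1]
finger_gap: 0.0109
finger_force: 40.0
```

```bash
python3 rel.py ins1
```

```text
e [ 0.56915323 -0.06740791  0.06939605] [3.14135327e+00 7.50474495e-04 2.65980886e+00] 0.010899211020929174 [ 0.17211102  0.06561118 -1.08503918] 9.4333
scene clamp [(0.54, [0.5681, -0.0362, 0.0709])]
scene screw_foot [(0.6, [0.5719, -0.069, 0.0478])]
scene stub [(0.46, [0.598, -0.0396, 0.0698])]
scene barb [(0.56, [0.6009, -0.038, 0.0726]), (0.41, [0.5873, -0.0388, 0.0699])]
scene rest_top [(0.87, [0.597, -0.0718, 0.0464]), (0.36, [0.6021, -0.0406, 0.0022])]
clamp rect 264 [ 0.5695 -0.0472] [0.0635 0.0267] 83.8 expect centre [ 0.5711 -0.0449]
clamp z range 0.052141044 0.09580105
top clamp []
top screw_foot []
top stub [(0.63, [0.6494, -0.3684, 0.0035])]
top barb []
top rest_top []
```

>>> {"fn": "send_rows", "kwargs": {
  "series": [
    [0,0.7,-0.06,0,0],
    [0,1.4,-0.12,0,0],
    [0,2.0,-0.17,0,0],
    [0,2.6,-0.22,0,0],
    [0,3.0,-0.25,0,0]
  ]
}}

```text
clock: 10.45
eef_pos: [0.599, -0.0694, 0.0691]
orientation: [3.141, 0.0, 2.661]
ft_force: [-2.5, 0.1, 1.0]
finger_gap: 0.011
finger_force: 40.0
```

```bash
python3 rel.py ins2; python3 - <<'E'
import cv2
p=cv2.imread('pics/ins2_scene.png'); cv2.imwrite('pics/ins2_crop.png',cv2.resize(p[205:275,275:365],None,fx=8,fy=8,interpolation=cv2.INTER_CUBIC))
E
```

```text
e [ 0.59903058 -0.06944426  0.06914036] [3.14144000e+00 3.23357741e-04 2.66131994e+00] 0.011016083932085188 [-2.51067925  0.05315974  1.00271453] 10.45
scene clamp [(0.69, [0.5988, -0.0407, 0.071]), (0.48, [0.5984, -0.0724, 0.0518])]
scene screw_foot [(0.74, [0.5956, -0.0696, 0.0482])]
scene stub [(0.56, [0.5966, -0.0398, 0.07])]
scene barb [(0.58, [0.5848, -0.0403, 0.0709]), (0.58, [0.5988, -0.0428, 0.0714])]
scene rest_top [(0.67, [0.6002, -0.0716, 0.0481]), (0.39, [0.6, -0.0388, 0.0719])]
clamp rect 292 [ 0.6013 -0.0451] [0.0803 0.0391] 88.7 expect centre [ 0.601  -0.0469]
clamp z range 0.051802922 0.0953165
top clamp []
top screw_foot []
top stub [(0.47, [0.6033, -0.0404, 0.0749])]
top barb [(0.61, [0.587, -0.0378, 0.0728])]
top rest_top []
```

View pics/ins2_crop.png

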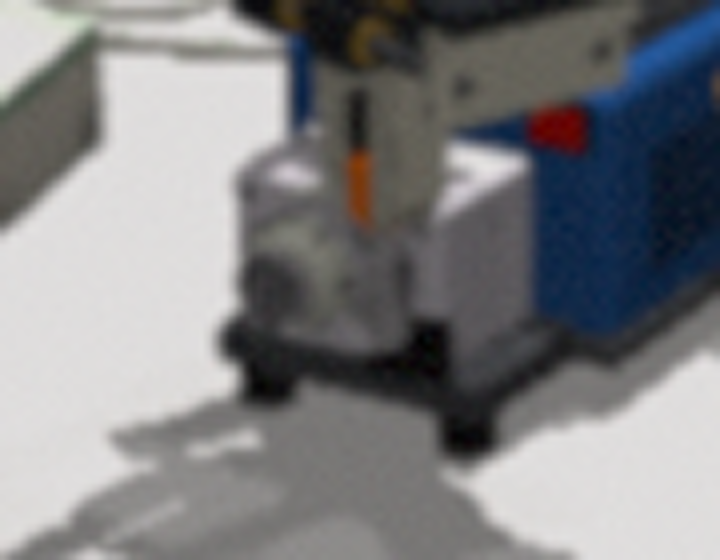

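The crop shows the strainer and barb ridge at (290,280) in front of the band, and the screw at (400,270) above the black rest. I'll feel for the flange gently.

>>> {"fn": "send_rows", "kwargs": {
  "series": [
    [0,0.1,-0.01,0,0],
    [0,0.2,-0.02,0,0],
    [0,0.2,-0.02,0,0]
  ]
}}

```text
clock: 11.3
eef_pos: [0.5995, -0.0695, 0.0691]
orientation: [-3.141, -0.001, 2.661]
ft_force: [-1.6, -0.4, 1.1]
finger_gap: 0.0114
finger_force: 40.0
```

>>> {"fn": "send_rows", "kwargs": {
  "series": [
    [0,0,0,0,0],
    [0,0.1,-0.01,0,0],
    [0,0.1,-0.01,0,0],
    [0,0.1,-0.01,0,0]
  ]
}}

```text
clock: 11.63
eef_pos: [0.6001, -0.0696, 0.069]
orientation: [-3.141, -0.002, 2.661]
ft_force: [-4.3, -0.8, 1.4]
finger_gap: 0.0109
finger_force: 40.1
```

Contact with the flange, so the band is on the seat. I'll ease off and turn clockwise.

>>> {"fn": "send_rows", "kwargs": {
  "series": [
    [0,-0.2,0.02,0,0],
    [0,-0.2,0.02,0,-7],
    [0,-0.2,0.02,0,-14],
    [0,-0.2,0.02,0,-21],
    [0,-0.2,0.02,0,-28]
  ]
}}

```text
clock: 12.05
eef_pos: [0.5989, -0.0693, 0.0689]
orientation: [-3.142, -0.0, 2.167]
ft_force: [-1.8, -0.8, -1.4]
finger_gap: 0.0111
finger_force: 40.0
```

```bash
python3 - <<'E'
from h import *
cap('scene')
for t in('clamp','screw_foot'): print(t,place(t,'scene'))
s=env.read_state(); print(s['eef_pos'],s['orientation'],s['finger_gap'],s['ft_force'],s['torque'],s['joints'])
E
```

```text
clamp [(0.48, [0.5979, -0.0409, 0.0723])]
screw_foot [(0.54, [0.594, -0.0727, 0.0486])]
[ 0.59911454 -0.06936064  0.06905419] [3.14128023e+00 3.74857494e-05 2.17571091e+00] 0.011273578172838607 [-1.40158288  0.48482959 -1.85874219] [-0.05489844  0.28546754 -0.01448804] [-2.42395549e-01  6.09082800e-01  1.47184883e+00  2.39924432e-04
  1.06042611e+00 -8.47427313e-01]
```

>>> {"fn": "send_rows", "kwargs": {
  "series": [
    [0,0,0,0,-7],
    [0,0,0,0,-14],
    [0,0,0,0,-21],
    [0,0,0,0,-28],
    [0,0,0,0,-35]
  ]
}}

```text
clock: 12.62
eef_pos: [0.5987, -0.0695, 0.0691]
orientation: [-3.141, 0.0, 1.56]
ft_force: [-3.0, -0.3, -0.6]
finger_gap: 0.0112
finger_force: 40.0
```

>>> {"fn": "send_rows", "kwargs": {
  "series": [
    [0,0,0,0,-7],
    [0,0,0,0,-14],
    [0,0,0,0,-21],
    [0,0,0,0,-28],
    [0,0,0,0,-35]
  ]
}}

```text
clock: 13.03
eef_pos: [0.5987, -0.0698, 0.0692]
orientation: [-3.141, 0.001, 0.949]
ft_force: [-3.6, -0.3, -1.0]
finger_gap: 0.0113
finger_force: 40.0
```

>>> {"fn": "send_rows", "kwargs": {
  "series": [
    [0,0,0,0,-7],
    [0,0,0,0,-14],
    [0,0,0,0,-21],
    [0,0,0,0,-28],
    [0,0,0,0,-35]
  ]
}}

```text
clock: 13.45
eef_pos: [0.5988, -0.0701, 0.0692]
orientation: [3.141, 0.001, 0.339]
ft_force: [-2.3, -2.9, -0.6]
finger_gap: 0.0112
finger_force: 40.0
```

```bash
python3 - <<'E'
from h import *
cap('scene')
for t in('clamp','screw_foot','key_grip'): print(t,place(t,'scene'))
s=env.read_state(); print(s['eef_pos'],s['orientation'],s['finger_gap'],s['ft_force'],s['torque'],s['joints'])
E
```

```text
clamp [(0.56, [0.5977, -0.0396, 0.0692])]
screw_foot [(0.67, [0.5954, -0.0715, 0.0506])]
key_grip [(0.71, [0.4081, -0.4934, -0.0005]), (0.5, [0.6021, -0.0657, 0.1063])]
[ 0.59897286 -0.07004527  0.06923802] [3.14074500e+00 3.82991914e-04 3.45988633e-01] 0.010742489776784514 [-2.67916955 -3.67620727 -0.76593112] [-0.84500724  0.71205892  0.07904691] [-2.42917045e-01  6.08893155e-01  1.47162116e+00 -1.05131748e-03
  1.06092622e+00  9.82403527e-01]
```

>>> {"fn": "send_rows", "kwargs": {
  "series": [
    [0,0,0,0,-7],
    [0,0,0,0,-14],
    [0,0,0,0,-21],
    [0,0,0,0,-28],
    [0,0,0,0,-35]
  ]
}}

```text
clock: 14.07
eef_pos: [0.5986, -0.0704, 0.0693]
orientation: [3.14, 0.0, -0.271]
ft_force: [-4.4, -5.9, -0.1]
finger_gap: 0.0109
finger_force: 40.2
```

```bash
python3 - <<'E'
from h import *
s=env.read_state(); print(s['eef_pos'],s['orientation'],s['finger_gap'],s['ft_force'],s['torque'])
E
```

```text
[ 0.59863849 -0.07044579  0.06927267] [ 3.13978746e+00  3.89003433e-04 -2.71405460e-01] 0.010904943111378816 [-4.37519332 -5.8916013  -0.09798762] [-1.1112952   1.00028656  0.06669236]
```

>>> {"fn": "send_rows", "kwargs": {
  "series": [
    [0,0,0,0,-5],
    [0,0,0,0,-10],
    [0,0,0,0,-15],
    [0,0,0,0,-15]
  ]
}}

```text
clock: 14.4
eef_pos: [0.5985, -0.0705, 0.0692]
orientation: [3.14, 0.0, -0.532]
ft_force: [-4.3, -5.7, -0.9]
finger_gap: 0.0109
finger_force: 40.3
```

```bash
python3 - <<'E'
from h import *
s=env.read_state(); print(s['eef_pos'],s['orientation'],s['finger_gap'],s['ft_force'],s['torque'])
E
```

```text
[ 0.59853886 -0.07050217  0.0692487 ] [ 3.13959571e+00  1.13122667e-04 -5.31860006e-01] 0.01090289196017795 [-4.33693227 -5.69728761 -0.86032623] [-1.10475851  1.045931    0.09134178]
```

>>> {"fn": "send_rows", "kwargs": {
  "series": [
    [0,0,0,0,-4],
    [0,0,0,0,-4],
    [0.2,0,0,0,-4],
    [0.3,0,0,0,-4],
    [0.3,0,0,0,-4]
  ]
}}

```text
clock: 14.82
eef_pos: [0.5999, -0.0692, 0.0697]
orientation: [-3.14, -0.002, -0.599]
ft_force: [-0.2, 0.1, 0.3]
finger_gap: 0.0253
finger_force: 0.0
```

>>> {"fn": "send_rows", "kwargs": {
  "series": [
    [0.35,0,0,0,0],
    [0.35,0,0,0,0],
    [0.35,0,0,1,0],
    [0.35,0,0,2.5,0],
    [0.35,0,0,5,0]
  ]
}}

```text
clock: 15.23
eef_pos: [0.598, -0.0686, 0.1183]
orientation: [3.141, 0.004, -0.602]
ft_force: [-0.7, -0.0, -0.0]
finger_gap: 0.0321
finger_force: 0.0
```

>>> {"fn": "send_rows", "kwargs": {
  "series": [
    [0.35,-2,0,2,0],
    [0.35,-4,-1,4,0],
    [0.35,-8,-2,7,0],
    [0.35,-12,-4,8,0],
    [0.35,-15,-6,8,0]
  ]
}}

```text
clock: 15.65
eef_pos: [0.4549, -0.1256, 0.2019]
orientation: [-3.14, -0.006, -0.599]
ft_force: [-0.0, -1.1, 0.8]
finger_gap: 0.0321
finger_force: 0.0
```

```bash
python3 rel.py fin; python3 - <<'E'
from h import *
for cam in('scene','top'):
    p=cv2.imread(f'pics/fin_{cam}.png'); d=np.load(f'fin_{cam}.npy'); P=cloud(cam,d)
    hsv=cv2.cvtColor(p,cv2.COLOR_BGR2HSV).astype(int); org=(hsv[...,1]>140)&(hsv[...,0]>3)&(hsv[...,0]<22)
    m=org&(d>0)&(np.hypot(P[...,0]-.597,P[...,1]+.07)<.035)&(P[...,2]>.09)
    Q=P[m]; c,s,a=cv2.minAreaRect(np.ascontiguousarray(Q[:,:2].astype(np.float32))); print(cam,len(Q),Q.mean(0).round(4),np.round(c,4),np.round(s,4),a,Q[:,2].min(),Q[:,2].max())
    l=cv2.fitLine(np.ascontiguousarray(Q[:,:2].astype(np.float32)),cv2.DIST_L2,0,1e-4,1e-4).ravel(); print(np.degrees(np.arctan2(l[1],l[0])))
p=cv2.imread('pics/fin_scene.png'); cv2.imwrite('pics/fin_crop.png',cv2.resize(p[205:275,275:365],None,fx=8,fy=8,interpolation=cv2.INTER_CUBIC))
E
```

```text
e [ 0.45489474 -0.12560436  0.20185141] [-3.1396316  -0.00561393 -0.59940699] 0.032056363254134065 [-0.00431306 -1.10785663  0.75870435] 15.65
scene clamp [(0.49, [0.6, -0.0441, 0.0704])]
scene screw_foot [(0.73, [0.5969, -0.0717, 0.0516])]
scene stub [(0.56, [0.5876, -0.0391, 0.0695]), (0.54, [0.5991, -0.0391, 0.0706])]
scene barb [(0.55, [0.5871, -0.0409, 0.0724])]
scene rest_top [(0.62, [0.5986, -0.0704, 0.0472])]
clamp rect 7 [ 0.4534 -0.1224] [0.0399 0.013 ] 54.3 expect centre [ 0.4568 -0.1031]
clamp z range 0.22483942 0.22713512
top clamp [(0.41, [0.6007, -0.0396, 0.0751])]
top screw_foot [(0.45, [0.5991, -0.07, 0.0509])]
top stub [(0.59, [0.6026, -0.0403, 0.0745])]
top barb [(0.71, [0.5877, -0.0406, 0.0714])]
top rest_top [(0.88, [0.5974, -0.0683, 0.0543])]
scene 61 [ 0.5952 -0.0724  0.1077] [ 0.5947 -0.0732] [0.011  0.0202] 47.573280334472656 0.09288213034934738 0.11950057355139344
-31.937475
top 18 [ 0.5986 -0.0692  0.1193] [ 0.5977 -0.0688] [0.0073 0.021 ] 65.61129760742188 0.11389066088027817 0.12566037853366782
-24.030844
```

```bash
python3 -c "
from station import env
print(env.finish_job())"
```

```text
the job is handed in; nothing more can be done
None
```

The clamp is on the stub between barb and flange, its screw upright above the rest, and the gripper is clear. The job is handed in, but no verdict came back: I estimate the key at about 3.5–3.6 rad from tool rotation and images, and did not measure the band's grip force.

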